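# Load a wafer carrier, open the vacuum and set the focus

### The arm

A 6-joint arm with a two-finger parallel gripper is mounted at the origin on the work surface. World frame = base frame: x ahead of the robot, y to its left, z up, the work surface at z = 0. Lengths are in m, angles in degrees, forces in N, time in s.
With the tool pointing down it reaches from about 0.325 to 0.85 m from the base axis. Payload 15.5 kg.
Tool frame: the origin (TCP) lies at the very end of the fingers, on their centre line; the grasp point (between the pads) lies arm.grip_depth behind it (arm.grip_depth is the distance from the TCP to the grasp point, in m); z points along the fingers, y is the line along which they close (so a half turn about z gives the same grasp; the last joint's range is limited). The gripper opens to 91 mm and grips with 3 to 60 N. Pads are 32 mm wide; open, the fingers measure 118 mm over their backs; the gripper's body (76 mm by 178 mm) begins 60 mm behind the grasp point.
Start: joints at [68.096, 28.281, 77.091, -0, 74.628, -5.472], TCP at [0.177, 0.599, 0.214] pointing down, gripper open.
Joint ranges: [-166.48, 166.48], [-47.26, 123.95], [12.59, 153.08], [-70.14, 250.14], [6.76, 159.57], [-176.63, 176.63]. Speed limits (degrees/s): [108.29, 108.29, 147.25, 172.46, 172.46, 172.46].

### API

Orientations are given as a 3x3 rotation matrix whose columns are the frame's x, y, z axes.
In Python, from rig import arm gives the robot as it stands. Calls block until the motion is done:
- arm.move_to(position, orientation): joint-space move of the TCP to a pose.
- arm.move_l(position, orientation=None, feed=0.15): straight line of the TCP; orientation=None keeps the orientation; feed is the mean speed in m/s.
- arm.move_joints(angles): joint-space move.
- arm.grip(opening): finger opening in m; the grip force is fixed at half the most; returns when the fingers have stopped.
- arm.sleep(seconds).
- arm.solve_ik(position, orientation): joint angles nearest the present ones, or None.
- arm.snapshot(name): name is "scene" or "side" or "wrist"; returns the picture (400x640x3 uint8, red, green, blue); there is no depth.
- arm.get_calibration(name): a dict with "intrinsics" (3x3 intrinsics, pixels), "cam_to_world" (4x4, takes a point from camera to world coordinates). Camera axes: x right, y down, z forward; pixel columns grow to the right and rows downward; lengths in m; the calibration is good to about 2 mm. A picture is of the moment at which its call begins: read the wrist's pose just before it. get_calibration takes no time and is no camera call; for the wrist camera it gives the pose at the moment of the call.
A pose or a line that the arm cannot do raises arm.Unreachable and nothing moves.
- arm.sign_off(): hands the job in; it is judged then, once.
Readings, each from a call of its own:
- arm.current_t(): time.
- arm.current_joint_positions(): joint angles.
- arm.current_dq(): joint speeds.
- arm.current_tau(): joint torques, N m.
- arm.current_ee_pos(): TCP position.
- arm.current_tool_rot(): TCP orientation.
- arm.current_force(): force on the tool from outside, world axes, zero at the start.
- arm.current_torque(): the same for the moment, N m.
- arm.current_width(): finger opening in m.
- arm.current_grasp_force(): force on a finger pad.
Only numpy, scipy, OpenCV 4.12 (cv2) and the standard library are available. Lean on these libraries where they do the work, as an engineer would, in place of code of your own. Each camera call takes 0.05 s, during which the arm holds its last target. There are 200 camera calls.

### The job

Get the wafer inspection stage ready: set the carrier with the blue handle down centred and flat on the round vacuum chuck without dropping it, then swing the orange vacuum valve lever to point at its green mark, and last turn the black focus knob until its pointer is on the red mark. Leave the carrier on the chuck and both controls at their marks, and leave the other carriers and the loose things on the bench where they are.

Things in the scene. Friction and masses are not known exactly. Their poses are not given: they have to be found in the camera images.
- carrier_blue: round wafer carrier: aluminium disc 84 mm across and 8 mm thick with a pale back plate, on top a blue upright bar handle 46 mm long (along the body's x), 12 mm wide (y), from 8 to 43 mm above the underside, centred on the disc; 0.18 kg. Origin: centre of the underside, z up. One of three carriers that lie on the green mat; this is the one to load.
- chuck_top (a point): centre of the top face of the vacuum chuck: a flat dark steel disc 94 mm across with a black window, standing 8 mm proud of a fixed low white box (160 x 160 mm, 38 mm high); the face is 46 mm above the table.
- valve (a joint): angle of the orange valve lever, rad; 0 = shut stop, 1.6 = fully open stop; grows as the lever turns clockwise seen from above. It stays where it is left; about 0.12 N m turns it.
- valve_pivot (a point): on the vertical axis of the valve lever, at mid-height of the lever (59 mm above the table). The lever turns above a fixed round white scale plate 168 mm across whose top is 26 mm above the table.
- valve_grip (a point): place to pinch the lever: 52 mm out from the pivot, mid-height (59 mm above the table). The orange sleeve runs from 24 to 70 mm from the pivot, is 13 mm wide and 20 mm tall (49 to 69 mm above the table).
- valve_tip (a point): outer end of the orange lever, 70 mm from the pivot, mid-height.
- valve_mark (a point): point of the green arrow on the valve's scale plate, 70 mm from the pivot (28 mm above the table); the arrow (12 mm long, 16 mm wide at its outer end) lies flat, outside this point, and points at the pivot. The lever is set when its tip stands over this point.
- focus (a joint): angle of the black focus knob, rad, 0 to 2.4; grows clockwise seen from above. It stays where it is left; about 0.05 N m turns it.
- focus_grip (a point): on the vertical axis of the focus knob, at the height to grip (63 mm above the table). The knob has a round skirt 58 mm across (top 41 mm above the table) and on it a bar grip 46 mm long, 14 mm wide, reaching 76 mm above the table; the bar lies along the line from the axis to focus_tip. It sits on a fixed grey pod 136 x 136 mm with a round white dial whose top is 31 mm above the table.
- focus_tip (a point): end of the knob's black pointer, 48 mm from the axis, just above the dial (35 mm above the table). A white line on the bar grip's top is on the pointer's side.
- focus_mark (a point): point of the red arrow on the focus dial, 48 mm from the axis; the arrow (12 mm long, 16 mm wide at its outer end) lies flat, outside this point, and points at the axis. The focus is set when the pointer's end meets this point.
- carrier_yellow: round wafer carrier: aluminium disc 84 mm across and 8 mm thick with a pale back plate, on top a yellow upright bar handle 46 mm long (along the body's x), 12 mm wide (y), from 8 to 43 mm above the underside, centred on the disc; 0.18 kg. Origin: centre of the underside, z up. Not to be moved.
- carrier_black: round wafer carrier: aluminium disc 84 mm across and 8 mm thick with a pale back plate, on top a black upright bar handle 46 mm long (along the body's x), 12 mm wide (y), from 8 to 43 mm above the underside, centred on the disc; 0.18 kg. Origin: centre of the underside, z up. Not to be moved.
- wafer_box: flat round wafer box, blue with a clear lid, 84 mm across, 28 mm tall; origin: centre of its underside. Not to be moved.
- loupe: black magnifier, 44 mm across, 50 mm tall; origin: centre of its underside. Not to be moved.
Not all that is in view belongs to the job. What is shaped like the carrier_blue but brown or turquoise is not meant. Leave any yellow look-alike of the part that bears valve alone.

How it is judged:
By the outcome, as a careful person would: the job done as asked, in the order asked, and still so for the second after the job is handed in, with the robot touching nothing.
It also fails if it takes over 61 s, if anything falls off the work surface, if the arm or the gripper's body presses on something with over 40 N, if the wrist force passes 120 N, or if a joint passes its speed limit or range.

## Working session

There is one attempt and no reset: what is moved stays moved. The work goes in short steps, each a Python script; the robot and the scene stay as the last script left them, time stands still between calls to the robot, and variables do not carry over. Pictures are saved under pics/ and viewed, at most 10 in all, crops included, and the job is handed in when it is done.

```bash
ls; mkdir -p pics
python3 - <<'E'
from rig import arm
import cv2
for n in("scene","side"):
    im=arm.snapshot(n); cv2.imwrite(f"pics/{n}0.png",im[:,:,::-1])
    c=arm.get_calibration(n); print(n,c["intrinsics"].tolist(),c["cam_to_world"].round(3).tolist())
print(arm.grip_depth,arm.current_t(),arm.current_tool_rot().round(3) if hasattr(arm.current_tool_rot(),'round') else arm.current_tool_rot())
c=arm.get_calibration("wrist");print(c)
E
```

```text
pics
scene [[414.8367123410021, 0.0, 322.76015097833874], [0.0, 414.8367123410021, 196.1585249904064], [0.0, 0.0, 1.0]] [[0.342, 0.59, -0.731, 1.236], [0.94, -0.211, 0.27, -0.318], [0.005, -0.779, -0.627, 0.766], [0.0, 0.0, 0.0, 1.0]]
side [[387.1819305484788, 0.0, 319.39582739654134], [0.0, 387.1819305484788, 195.8129493941436], [0.0, 0.0, 1.0]] [[0.982, -0.113, 0.149, 0.302], [-0.187, -0.598, 0.779, -0.762], [0.001, -0.793, -0.609, 0.635], [0.0, 0.0, 0.0, 1.0]]
0.0188 0.1 [[-0.959  0.283 -0.   ]
 [ 0.283  0.959 -0.001]
 [ 0.    -0.001 -1.   ]]
{'intrinsics': array([[290.64250814,   0.        , 319.80566555],
       [  0.        , 290.64250814, 192.27049462],
       [  0.        ,   0.        ,   1.        ]]), 'cam_to_world': array([[ 2.81705984e-01,  9.28073769e-01,  2.43558654e-01,
         1.09547313e-01],
       [ 9.59500735e-01, -2.72405146e-01, -7.17898020e-02,
         6.19496312e-01],
       [-2.79601490e-04,  2.53918324e-01, -9.67225623e-01,
         3.83689341e-01],
       [ 0.00000000e+00,  0.00000000e+00,  0.00000000e+00,
         1.00000000e+00]])}
```

View pics/scene0.png

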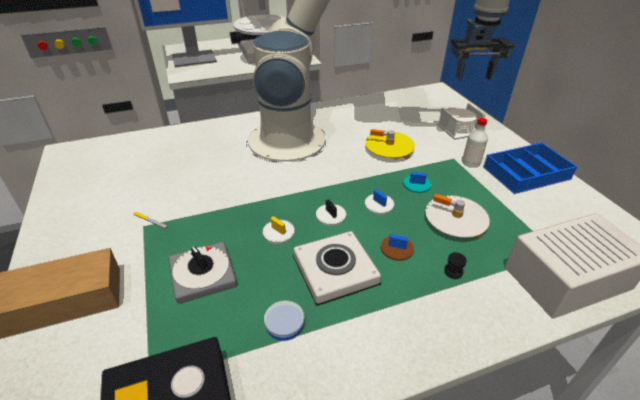

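View pics/side0.png

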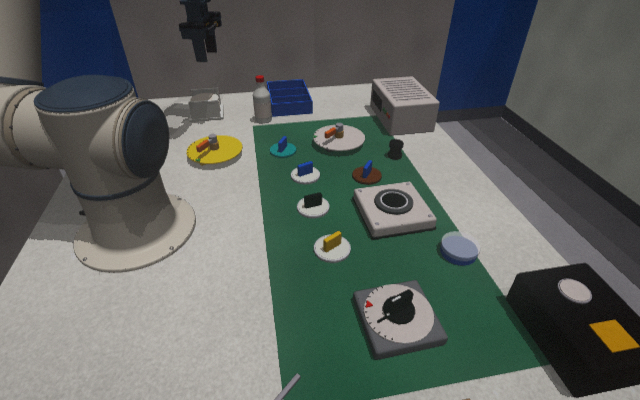

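The scene picture shows the target carrier (white disc, blue handle) at about (379,202), with the chuck at (336,258), the valve at (457,215) and the knob at (202,265). The turquoise, brown and yellow-plate items are decoys. Next I'll get coarse positions and look from closer with the wrist camera.

```bash
cat > h.py <<'E'
from rig import arm
import numpy as np, cv2
def ray(cal,px,z):
    """pixels (N,2) -> world points on plane z"""
    K,T=np.array(cal["intrinsics"]),np.array(cal["cam_to_world"])
    p=np.atleast_2d(np.asarray(px,float)); d=np.c_[p,np.ones(len(p))]@np.linalg.inv(K).T@T[:3,:3].T
    return T[:3,3]+d*((z-T[2,3])/d[:,2])[:,None]
def proj(cal,P):
    K,T=np.array(cal["intrinsics"]),np.array(cal["cam_to_world"])
    c=(np.atleast_2d(P)-T[:3,3])@T[:3,:3]; q=c@K.T; return q[:,:2]/q[:,2:]
def down(yaw):
    """tool down, closing axis y at yaw degrees in world"""
    a=np.radians(yaw); y=np.array([np.cos(a),np.sin(a),0]); z=np.array([0,0,-1.]); return np.c_[np.cross(y,z),y,z]
def look(name):
    cal=arm.get_calibration("wrist"); im=arm.snapshot("wrist"); cv2.imwrite(f"pics/{name}.png",im[:,:,::-1])
    np.savez(f"pics/{name}.npz",**cal); return im,cal
E
python3 - <<'E'
from h import *
c=arm.get_calibration("scene")
for n,p,z in[("blue",(379,204),.008),("chuck",(336,258),.046),("valve",(457,218),.026),("knob",(202,271),.031),("yel",(278,231),.008),("blk",(331,213),.008),("loupe",(455,265),.02)]:
    print(n,ray(c,p,z).round(3))
T=np.array(arm.get_calibration("wrist")["cam_to_world"]);R=np.array(arm.current_tool_rot())
print("cam in tool",R.T@(T[:3,3]-arm.current_ee_pos()),"view dir",R.T@T[:3,2], "right",R.T@T[:3,0])
E
```

```text
blue [[0.439 0.148 0.008]]
chuck [[ 0.623 -0.057  0.046]]
valve [[0.581 0.308 0.026]]
knob [[ 0.544 -0.357  0.031]]
yel [[ 0.45  -0.153  0.008]]
blk [[0.429 0.005 0.008]]
loupe [[0.718 0.211 0.02 ]]
cam in tool [ 0.07013815  0.00036028 -0.17029641] view dir [-0.2540292   0.00113492  0.96719588] right [ 1.19421881e-03  9.99998917e-01 -8.59757825e-04]
```

Run:
```python
from h import *
arm.move_to([.51,.24,.22],down(80)); a,_=look("w1")
arm.move_to([.60,-.19,.22],down(80)); b,_=look("w2")
print(arm.current_t(),arm.current_joint_positions())
cv2.imwrite("pics/w12.png",cv2.resize(np.vstack([a,b]),None,fx=.75,fy=.75,interpolation=cv2.INTER_AREA)[:,:,::-1])
```

```text
3.6 [-2.28992493e+01  2.83125544e+01  7.60016569e+01  1.32517081e-02
  7.56870991e+01 -1.02980328e+02]
```

View pics/w12.png

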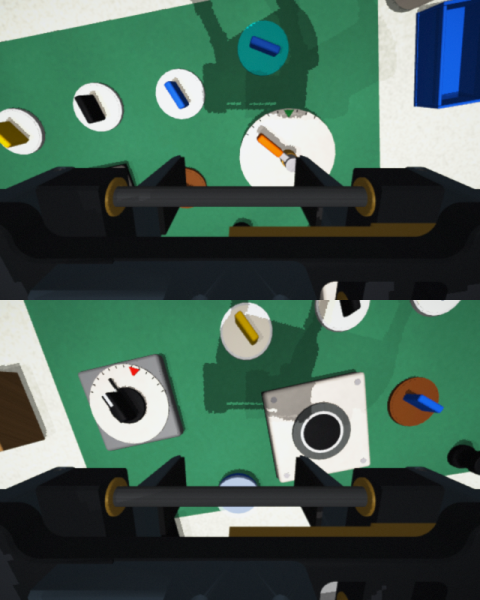

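The upper half (w1) shows the blue carrier at full-resolution (240,125). The valve plate is near (383,195), with its lever up and left and the green mark at (385,150), so it needs a clockwise swing. The lower half (w2) shows the chuck near (428,177) and the knob near (172,137), with its pointer up and left and the red mark at (178,95).

```bash
cat >> h.py <<'E'
def hsv(im): return cv2.cvtColor(im,cv2.COLOR_RGB2HSV)
def blob(m,near=None):
    """biggest contour, or biggest within 60 px of near"""
    cs,_=cv2.findContours(m.astype(np.uint8),cv2.RETR_EXTERNAL,cv2.CHAIN_APPROX_NONE)
    if near is not None: cs=[c for c in cs if np.linalg.norm(c[:,0].mean(0)-near)<60]
    return max(cs,key=cv2.contourArea)[:,0]
def box(m,x0,y0,x1,y1):
    o=np.zeros_like(m); o[y0:y1,x0:x1]=m[y0:y1,x0:x1]; return o
def circ(P):
    A=np.c_[2*P[:,:2],np.ones(len(P))]; s=np.linalg.lstsq(A,(P[:,:2]**2).sum(1),rcond=None)[0]
    return s[:2],np.sqrt(s[2]+s[:2]@s[:2])
def axis(P):
    """rectangle centre, long-axis angle"""
    (c,s,_)=r=cv2.minAreaRect(((P[:,:2])*1e3).astype(np.float32)); b=cv2.boxPoints(r)
    e=max(b[1]-b[0],b[2]-b[1],key=np.linalg.norm); return np.array(c)/1e3,np.array(s),np.degrees(np.arctan2(e[1],e[0]))
E
python3 - <<'E'
from h import *
ld=lambda n:(cv2.imread(f"pics/{n}.png")[:,:,::-1].copy(),dict(np.load(f"pics/{n}.npz")))
im,c=ld("w1");H=hsv(im);h,s,v=H[...,0],H[...,1],H[...,2]
white=(s<60)&(v>110)
disc=blob(box(white|((h>100)&(h<125)&(s>100)),195,85,290,165)); print("disc",circ(ray(c,cv2.convexHull(disc.astype(np.int32))[:,0],.008)))
bl=blob(box((h>100)&(h<125)&(s>120),200,90,280,160)); print("handle@.035",axis(ray(c,bl,.043)), "v vals",np.percentile(v[(h>100)&(h<125)&(s>120)&box(np.ones_like(white),200,90,280,160)],[5,25,50,75,95]))
pl=blob(box(white|((h<22)&(s>120)),300,135,460,246)); P=ray(c,pl[(pl[:,1]<215)],.026); print("plate",circ(P))
g=blob(box((h>45)&(h<80)&(s>120)&(v<150),370,142,400,160)); G=ray(c,g,.028);print("green",cv2.minEnclosingTriangle((G[:,None,:2]*1e3).astype(np.float32)))
o=blob(box((h>5)&(h<20)&(s>130),330,150,420,225));print("orange",axis(ray(c,o,.069)))
im,c=ld("w2");H=hsv(im);h,s,v=H[...,0],H[...,1],H[...,2]
r=blob(((h<6)|(h>174))&(s>130)&(v>120),(178,95));R=ray(c,r,.031);print("red",cv2.minEnclosingTriangle((R[:,None,:2]*1e3).astype(np.float32)))
ck=blob(box((v<130)&(s<90),375,120,480,225));print("chuck",circ(ray(c,cv2.convexHull(ck.astype(np.int32))[:,0],.046)))
w=blob(box((s<60)&(v>150),110,75,232,205));print("dial",circ(ray(c,cv2.convexHull(w.astype(np.int32))[:,0],.031)))
cv2.imwrite("pics/z.png",np.hstack([cv2.resize(cv2.imread("pics/w1.png")[80:260,200:460],None,fx=1.53,fy=1.53),cv2.resize(cv2.imread("pics/w2.png")[60:240,90:350],None,fx=1.53,fy=1.53)]))
E
```

```text
disc (array([0.43501868, 0.15042865]), np.float64(0.04200396317620279))
handle@.035 (array([0.43436337, 0.15425876]), array([44.87123108, 17.4750309 ]), np.float32(19.833784)) v vals [ 75.  81. 222. 240. 243.]
plate (array([0.5442615 , 0.31754775]), np.float64(0.06401413107364987))
green (73.9375, array([[[489.95493, 319.2127 ]],

       [[492.36624, 333.04184]],

       [[501.6398 , 324.90723]]], dtype=float32))
orange (array([0.53315173, 0.28327542]), array([46.24199295, 13.14598274]), np.float32(40.67033))
red (110.75, array([[[ 470.32455, -341.5238 ]],

       [[ 477.82114, -326.3337 ]],

       [[ 485.77374, -339.76666]]], dtype=float32))
chuck (array([ 0.62860082, -0.0638369 ]), np.float64(0.05120490361572326))
dial (array([ 0.53238027, -0.35133602]), np.float64(0.07296956038061994))
```

View pics/z.png

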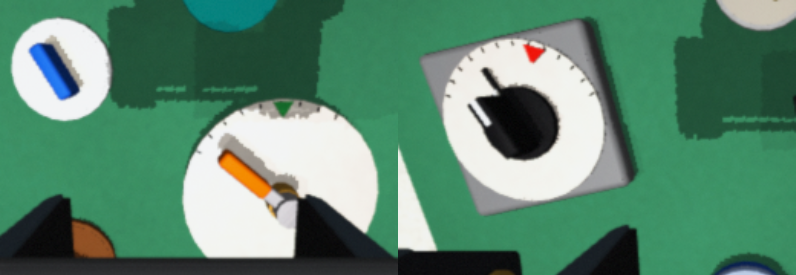

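The left crop shows the blue handle's bright top, the orange lever and the green arrow, with the plate partly hidden by a finger. The right crop shows the pointer tip near (488,72) and the red arrow near (533,52). Next I'll look at the chuck, valve and knob from straight above.

Run:
```python
from h import *
def tri(P): return cv2.minEnclosingTriangle((P[:,None,:2]*1e3).astype(np.float32))[1][:,0]/1e3
ims=[]
arm.move_to([.605,-.351,.20],down(90)); im,c=look("k"); ims.append(im)
H=hsv(im);h,s,v=H[...,0],H[...,1],H[...,2]
near=proj(c,[[.532,-.351,.031]])[0]; print(near)
dd=np.hypot(*(np.indices(v.shape)[::-1]-near[:,None,None]))
w=blob((s<60)&(v>150)&(dd<85));print("dial",circ(ray(c,cv2.convexHull(w.astype(np.int32))[:,0],.031)))
r=blob(((h<6)|(h>174))&(s>130)&(v>120)&(dd<90));print("red",tri(ray(c,r,.031)))
arm.move_to([.70,-.062,.20],down(90)); im,c=look("c"); ims.append(im)
H=hsv(im);h,s,v=H[...,0],H[...,1],H[...,2]
near=proj(c,[[.627,-.062,.046]])[0]; dd=np.hypot(*(np.indices(v.shape)[::-1]-near[:,None,None])); print(near)
ck=blob((v<150)&(s<90)&(dd<60));print("chuck",circ(ray(c,cv2.convexHull(ck.astype(np.int32))[:,0],.046)))
arm.move_to([.64,.31,.20],down(90)); im,c=look("v"); ims.append(im)
H=hsv(im);h,s,v=H[...,0],H[...,1],H[...,2]
near=proj(c,[[.56,.315,.026]])[0]; dd=np.hypot(*(np.indices(v.shape)[::-1]-near[:,None,None])); print(near)
w=blob((s<60)&(v>110)&(dd<110));print("plate",circ(ray(c,cv2.convexHull(w.astype(np.int32))[:,0],.026)))
g=blob((h>45)&(h<85)&(s>120)&(v<130)&(dd<85));print("green",tri(ray(c,g,.028)))
o=blob((h>5)&(h<20)&(s>130)&(v>180)&(dd<90));print("orange",axis(ray(c,o,.069)))
cv2.imwrite("pics/kcv.png",np.vstack([np.hstack([i[0:215,120:520] for i in ims[:2]]),np.hstack([ims[2][0:215,120:520]]*2)])[:,:,::-1])
print(arm.current_t())
```

```text
[319.0937964  113.16226982]
dial (array([ 0.53037056, -0.37017244]), np.float64(0.07086668136083857))
red [[ 0.4704461  -0.34111798]
 [ 0.4774092  -0.32586125]
 [ 0.48558    -0.33893082]]
[320.70783859 113.21650081]
chuck (array([ 0.62381604, -0.05811572]), np.float64(0.04722162635780916))
[325.13368265 106.27451591]
plate (array([0.57119029, 0.31430708]), np.float64(0.08355036468501167))
green [[0.4747615  0.2324337 ]
 [0.4747498  0.41456273]
 [0.6679674  0.40751228]]
orange (array([0.52735657, 0.27593015]), array([20.95917511, 10.64876652]), np.float32(40.662045))
7.0167
```

View pics/kcv.png

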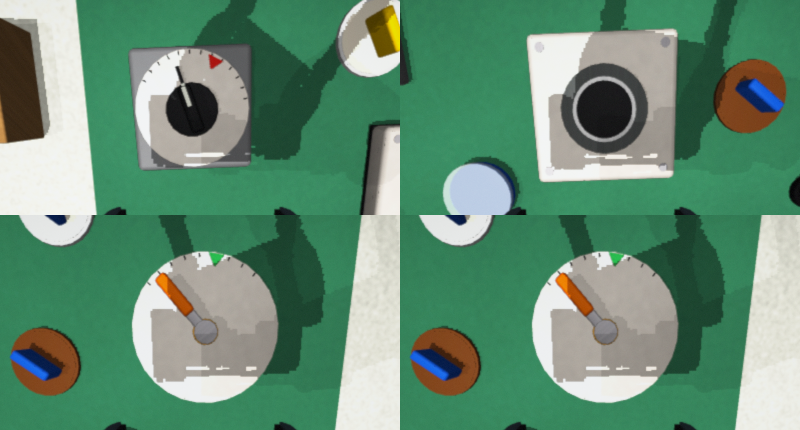

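The chuck and plate radii check out at 47.2 and 83.6 mm. In the knob picture (crop), the dial centre is about (193,107), the pointer tip (177,66) and the red arrow point about (211,68). I'll refine the knob and lever from these saved images and pick up the carrier.

Run:
```python
from h import *
ld=lambda n:(cv2.imread(f"pics/{n}.png")[:,:,::-1].copy(),dict(np.load(f"pics/{n}.npz")))
im,c=ld("k");H=hsv(im);h,s,v=H[...,0],H[...,1],H[...,2]
dd=lambda x,y:np.hypot(*(np.indices(v.shape)[::-1]-np.array([x,y])[:,None,None]))
print(v[107,235:400:6],s[107,235:400:6],sep="\n")
for t in(125,140,155):
    w=blob((s<60)&(v>t)&(dd(313,107)<75));print("dial",circ(ray(c,cv2.convexHull(w.astype(np.int32))[:,0],.031)))
b=blob(cv2.morphologyEx(((v<60)&(dd(313,107)<45)).astype(np.uint8),cv2.MORPH_OPEN,np.ones((9,9))));print("skirt",circ(ray(c,cv2.convexHull(b.astype(np.int32))[:,0],.041)))
p=ray(c,np.argwhere((v<70)&(dd(313,107)<50)&(dd(313,107)>31))[:,::-1],.035);print("pointer px",p.mean(0),len(p), p[p[:,0].argmin()])
im,c=ld("v");H=hsv(im);h,s,v=H[...,0],H[...,1],H[...,2]
g=blob((h>45)&(h<85)&(s>140)&(v>140)&(dd(337,43)<14));print("green",cv2.minEnclosingTriangle((ray(c,g,.028)[:,None,:2]*1e3).astype(np.float32))[1][:,0])
o=blob((h>3)&(h<20)&(s>130)&(v>90)&(dd(293,80)<40));print("orange",axis(ray(c,o,.067)))
hub=blob((s<60)&(v<135)&(v>60)&(dd(325,116)<14));print("hub",circ(ray(c,hub,.06)))
im,c=ld("w1");H=hsv(im);h,s,v=H[...,0],H[...,1],H[...,2]
t=blob(box((h>100)&(h<125)&(s>120)&(v>160),200,90,280,160));print("top",axis(ray(c,t,.043)))
```

```text
[146 147 148 120 245 244 182 182 181  25  22  25  31  24  23  25  27  59
 181 180 178 179 177  73  76  71  72  72]
[147 147 148  55   3   2  21  21  21  10  23   0   8  21   0  31  19  17
  20  23  20  21  20 154 151 147 145 156]
dial (array([ 0.53489632, -0.36534253]), np.float64(0.07375434860589596))
dial (array([ 0.53332223, -0.3673154 ]), np.float64(0.07331681784051843))
dial (array([ 0.53071035, -0.3660739 ]), np.float64(0.06751144619280236))
skirt (array([ 0.52843553, -0.35906714]), np.float64(0.02769054470784147))
pointer px [ 0.49008296 -0.37281489  0.035     ] 28 [ 0.48436661 -0.3746691   0.035     ]
green [[502.2431  324.6671 ]
 [489.54495 318.9631 ]
 [491.55237 334.4787 ]]
orange (array([0.53565039, 0.28406757]), array([45.00432968, 12.21441078]), np.float32(40.662018))
hub (array([0.57036442, 0.3145436 ]), np.float64(0.010922016921341591))
top (array([0.4353989 , 0.15081642]), array([44.48344803, 10.29604721]), np.float32(19.833696))
```

Run:
```python
from h import *
R=down(109.8)
arm.grip(.04)
arm.move_to([.4352,.1506,.10],R); arm.move_l([.4352,.1506,.0125],feed=.08)
print("pre",arm.current_force())
arm.grip(0); print("w",arm.current_width(),arm.current_grasp_force(),arm.current_force())
arm.move_l([.4352,.1506,.12],feed=.12); print(arm.current_width(),arm.current_force(),arm.current_torque(),arm.current_ee_pos())
im,c=look("g"); print(arm.current_t(),arm.current_joint_positions())
```

```text
pre [-0.19637374 -0.33549066  0.53311824]
w 0.01172737804342585 30.00075101852417 [-0.28797565  0.24197219  5.16710734]
0.011601114896014094 [-0.05356744  1.06189727 -2.21718107] [ 0.06270442 -0.01432798 -0.0581923 ] [0.43479484 0.15051251 0.1194649 ]
11.875 [ 1.16513249e+01  2.29685631e+01  1.06169401e+02 -4.48815038e-04
  5.09362675e+01 -9.81471624e+01]
```

View pics/g.png

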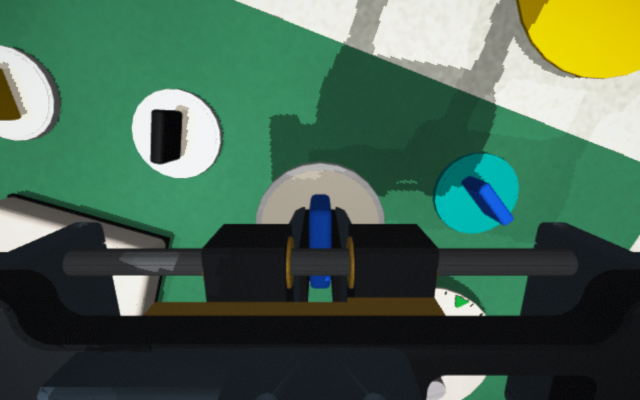

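The carrier is held level at (320,200), with the blue handle centred between the pads. I'll check the along-handle offset from the visible rim and then place it.

Run:
```python
from h import *
from scipy.optimize import least_squares
im=cv2.imread("pics/g.png")[:,:,::-1].copy();c=dict(np.load("pics/g.npz"));H=hsv(im);s,v=H[...,1],H[...,2]
b=blob(box((s<70)&(v>90),245,150,395,222)); e=b[(b[:,1]<200)]; P=ray(c,e,.1195-.0125+.008)
f=least_squares(lambda q:np.hypot(*(P[:,:2]-q).T)-.042,[.435,.15],loss="soft_l1",f_scale=.001)
t=np.array(arm.current_ee_pos()); off=f.x-t[:2]; R=np.array(arm.current_tool_rot())
print("off tool",R[:2,:2].T@off,np.abs(f.fun).mean())
ox=(R[:2,:2].T@off)[0]; ox=ox if abs(ox)<.006 else 0
Rt=down(109.8); tgt=np.array([.6238,-.0581])-ox*Rt[:2,0]
arm.move_to([*tgt,.13],Rt); arm.move_l([*tgt,.068],feed=.08); arm.sleep(.2)
print(arm.current_ee_pos()-np.array([*tgt,.068])); f0=arm.current_force()[2]
z=.068; F=[]
while z>.054:
    z-=.0007; arm.move_l([*tgt,z],feed=.02); F.append(round(arm.current_force()[2]-f0,2))
    if F[-1]>3: break
print(z,arm.current_ee_pos(),F,arm.current_t())
```

```text
off tool [ 0.00015514 -0.00029901] 0.0033036812184831306
[ 2.72953002e-04 -5.34001476e-05  4.93859631e-04]
0.05819999999999997 [ 0.62402767 -0.05805354  0.05866075] [np.float64(1.03), np.float64(0.98), np.float64(0.34), np.float64(0.78), np.float64(1.52), np.float64(0.3), np.float64(-0.09), np.float64(0.49), np.float64(1.52), np.float64(1.72), np.float64(1.81), np.float64(0.67), np.float64(0.52), np.float64(8.94)] 17.5917
```

Run:
```python
from h import *
p=arm.current_ee_pos()
arm.grip(.035); arm.move_l([p[0],p[1],.12],feed=.12)
arm.move_to([.70,-.062,.20],down(90)); im,c=look("c2")
H=hsv(im);h,s,v=H[...,0],H[...,1],H[...,2]
near=proj(c,[[.6238,-.0581,.054]])[0]; dd=np.hypot(*(np.indices(v.shape)[::-1]-near[:,None,None]))
m=blob((((s<60)&(v>120))|((h>100)&(h<125)&(s>100)))&(dd<46)); print("carrier",circ(ray(c,cv2.convexHull(m.astype(np.int32))[:,0],.054)))
cv2.imwrite("pics/c2c.png",cv2.resize(im[20:200,220:430],None,fx=2,fy=2)[:,:,::-1]); print(arm.current_t())
```

```text
carrier (array([ 0.62315283, -0.05881011]), np.float64(0.041471361415426566))
19.375
```

View pics/c2c.png

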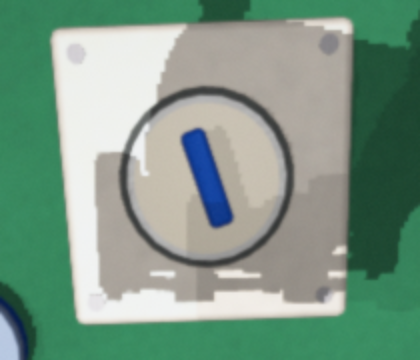

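The carrier sits concentric on the chuck (crop centre (207,177)), with an even dark ring and the estimate within 1 mm. Next is the valve.

Run:
```python
from h import *
pv=np.array([.5712,.3143]); a0,a1=220.6,171.4
def pose(a,z=.040,r=.052): return [*(pv+r*np.array([np.cos(np.radians(a)),np.sin(np.radians(a))])),z],down(a-90)
for a in(a0,a1): print(arm.solve_ik(*pose(a)))
arm.move_to(*pose(a0,.12)); arm.move_l(pose(a0)[0],feed=.1); arm.grip(0); print(arm.current_width(),arm.current_force())
for a in np.linspace(a0,a1,9)[1:]:
    p,R=pose(a); arm.move_l(p,R,feed=.06); print(round(a,1),np.round(arm.current_force(),1),round(arm.current_torque()[2],2))
arm.sleep(.3); print(arm.current_ee_pos()-np.array(pose(a1)[0]))
arm.grip(.035); arm.move_l(pose(a1,.12)[0],feed=.12)
arm.move_to([.64,.31,.20],down(90)); im,c=look("v2")
H=hsv(im);h,s,v=H[...,0],H[...,1],H[...,2]
near=proj(c,[[*pose(a1,r=.047)[0][:2],.067]])[0]; dd=np.hypot(*(np.indices(v.shape)[::-1]-near[:,None,None]))
o=blob((h>3)&(h<20)&(s>130)&(v>90)&(dd<45)); C,S,A=axis(ray(c,o,.067)); d=C-pv; print("lever",C,S,A,np.degrees(np.arctan2(d[1],d[0])),arm.current_t())
cv2.imwrite("pics/v2c.png",cv2.resize(im[20:200,220:430],None,fx=2,fy=2)[:,:,::-1])
```

```text
[ 2.21200004e+01  3.84094959e+01  9.00957148e+01 -2.54444375e-14
  5.14947893e+01 -1.08480000e+02]
[ 2.61903280e+01  3.90041794e+01  8.85368883e+01 -2.54444375e-14
  5.24589323e+01 -5.52096720e+01]
0.01279838674752389 [-3.84759693  4.44578006  4.39626969]
214.4 [-4.8  3.8  4.3] 0.17
208.3 [-5.2  3.5  5.4] 0.19
202.2 [-4.4  3.1  6.6] 0.16
196.0 [-4.1  2.5  6.6] 0.09
189.8 [-4.5  1.7  6.6] -0.05
183.7 [-4.6  1.1  7.4] -0.09
177.6 [-4.9 -0.1  8.1] -0.13
171.4 [-4.9 -1.1  8.3] -0.2
[-0.00023738 -0.00021771  0.00031175]
lever [0.52463336 0.32140259] [12.16699982 45.08140182] -8.48077 171.32778500243194 26.6417
```

View pics/v2c.png

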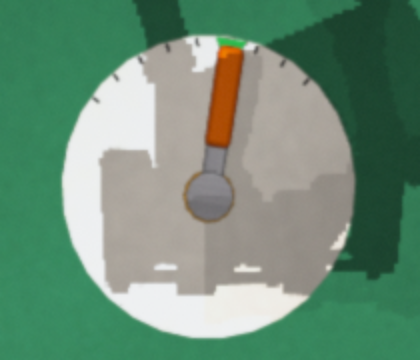

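The lever measures 171.3–171.5°, which is on the green mark (crop (231,42)). Next is the knob.

```bash
cat > m.py <<'E'
from h import *
ctr=np.array([.5290,-.3588])
def measure(n):
    arm.move_to([.605,-.351,.20],down(90)); im,c=look(n)
    H=hsv(im);h,s,v=H[...,0],H[...,1],H[...,2]
    r=blob(((h<6)|(h>174))&(s>130)&(v>120)&(np.hypot(*(np.indices(v.shape)[::-1]-np.array([313,107])[:,None,None]))<60))
    print("red",cv2.minEnclosingTriangle((ray(c,r,.031)[:,None,:2]*1e3).astype(np.float32))[1][:,0])
    g=np.argwhere(v<70)[:,::-1]; P=ray(c,g,.035)[:,:2]-ctr; k=(np.hypot(*P.T)<.05)&(np.hypot(*P.T)>.037)&(np.abs(np.degrees(np.arctan2(P[:,1],P[:,0]))%360-160)<50)
    q=P[k].mean(0); print("pointer ang",np.degrees(np.arctan2(q[1],q[0]))%360,np.hypot(*P[k].T).max(),k.sum(),arm.current_t())
    cv2.imwrite(f"pics/{n}c.png",cv2.resize(im[20:200,220:430],None,fx=2.8,fy=2.8)[:,:,::-1])
E
python3 - <<'E'
from m import *
a0,a1=199.6,155.4
print(arm.solve_ik([*ctr,.045],down(a0-90)),arm.solve_ik([*ctr,.045],down(a1-90)))
arm.move_to([*ctr,.13],down(a0-90)); arm.move_l([*ctr,.0455],feed=.1); arm.grip(0); print(arm.current_width(),arm.current_force(),arm.current_torque())
for a in np.linspace(a0,a1,5)[1:]:
    arm.move_to([*ctr,.0455],down(a-90)); print(round(a,1),np.round(arm.current_force(),1),round(arm.current_torque()[2],2))
arm.sleep(.3); print(arm.current_ee_pos()); arm.grip(.04); arm.move_l([*ctr,.13],feed=.12)
measure("k2")
E
```

```text
[-3.94976162e+01  4.02635445e+01  8.41112568e+01 -2.54444375e-14
  5.56251987e+01 -1.49097616e+02] [-3.94976162e+01  4.02635445e+01  8.41112568e+01 -2.54444375e-14
  5.56251987e+01 -1.04897616e+02]
0.013600619995915931 [-0.73816939  1.66711741  5.65917876] [ 0.3290531   0.18363998 -0.0252923 ]
188.6 [-0.1 -1.4  5.7] -0.03
177.5 [-1.2 -5.2  5.1] 0.02
166.4 [-2.  -7.8  3.5] -0.01
155.4 [ -4.  -10.    3.4] -0.01
[ 0.5291048  -0.36043335  0.04588402]
red [[ 469.8634  -341.2466 ]
 [ 477.6319  -325.90695]
 [ 485.02557 -339.04956]]
pointer ang 157.0114687148985 0.048187301955681446 28 34.025
```

View pics/k2c.png

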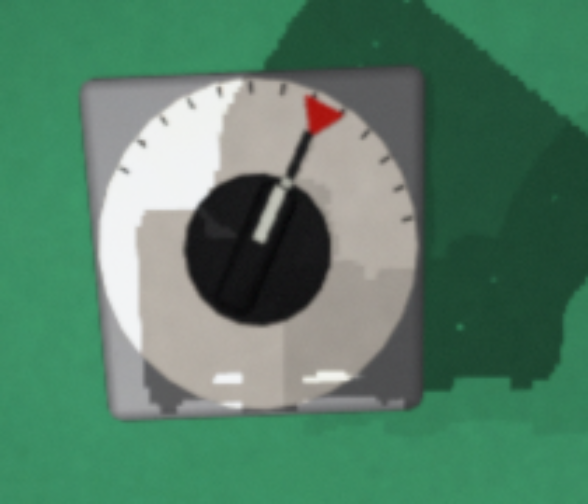

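The pointer end (312,132) is at the red arrow's point (312,136), maybe 1° short. The side force suggests the axis is about 1 mm further in −y, so I'll check offline before deciding on a trim.

Run:
```python
from h import *
ang=lambda q:np.degrees(np.arctan2(q[1],q[0]))%360
im=cv2.imread("pics/k2.png")[:,:,::-1].copy();c=dict(np.load("pics/k2.npz"));H=hsv(im);h,s,v=H[...,0],H[...,1],H[...,2]
xy=np.indices(v.shape)[::-1]; dd=np.hypot(*(xy-np.array([313,107])[:,None,None]))
w=blob((s<40)&(v>150)&(dd<66)); 
hull=cv2.convexHull(w.astype(np.int32))[:,0]; C,r=circ(ray(c,hull,.031)); print("dial",C,r)
b=blob((v<62)&(dd<27)); print("skirt",circ(ray(c,cv2.convexHull(b.astype(np.int32))[:,0],.041)))
red=ray(c,np.argwhere(((h<6)|(h>174))&(s>130)&(dd<65))[:,::-1],.031)[:,:2]
for ctr in(C,np.array([.529,-.3588]),np.array([.529,-.36])):
    P=ray(c,np.argwhere(v<100)[:,::-1],.035)[:,:2]-ctr; k=(np.hypot(*P.T)<.046)&(np.hypot(*P.T)>.033)&(abs(np.degrees(np.arctan2(P[:,1],P[:,0]))%360-156)<8)
    print("red",ang(red.mean(0)-ctr),"ptr",ang(P[k].mean(0)),k.sum())
```

```text
dial [ 0.52885296 -0.3642351 ] 0.06643176712080792
skirt (array([ 0.52747586, -0.35885317]), np.float64(0.027384385398943136))
red 150.68263401400958 ptr 150.2016623275726 35
red 155.56979488920928 ptr 157.01752184305295 43
red 154.47107178294453 ptr 155.4230100354398 43
```

It is about 1.0–1.4° short, so a small trim is worth making.

Run:
```python
from m import *
g=[.5288,-.3598]
arm.move_to([*g,.13],down(65.4)); arm.move_l([*g,.0455],feed=.1); arm.grip(0)
arm.move_to([*g,.0455],down(64.2)); arm.sleep(.3); print(arm.current_force()); arm.grip(.04); arm.move_l([*g,.13],feed=.12)
measure("k3")
s=arm.snapshot("scene"); cv2.imwrite("pics/end.png",np.vstack([cv2.resize(s[120:350,100:540],(600,314)),cv2.resize(cv2.imread("pics/k3c.png")[:,:,::-1][60:300],(600,245))])[:,:,::-1])
```

```text
[-3.9783014  -3.90274192  3.94447996]
red [[ 477.3687  -326.04767]
 [ 485.40283 -338.9004 ]
 [ 469.70325 -341.1688 ]]
pointer ang 155.32075963112732 0.04787413020576426 28 38.575
```

View pics/end.png

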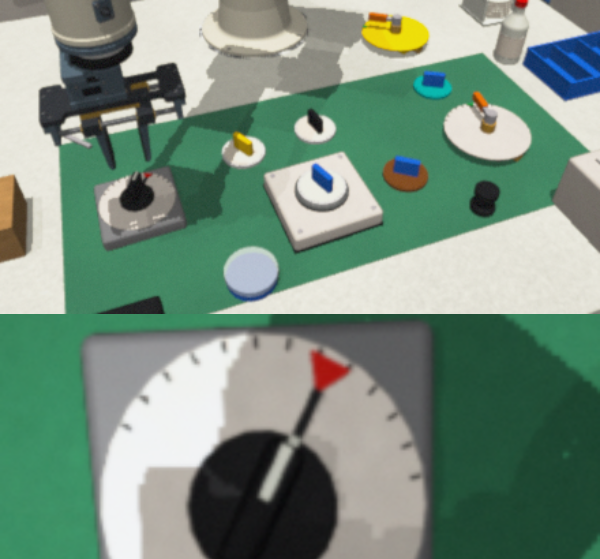

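The pointer now measures 155.3° against 155.5° for the mark (end at about (320,390) in the lower half). The carrier is on the chuck at (322,185), the lever is at its mark, and nothing else has moved.

```bash
python3 -c "
from rig import arm
print(arm.sign_off(),arm.current_t())"
```

```text
the job is handed in; nothing more can be done
the job is handed in; nothing more can be done
```

The job is handed in after about 39 s of robot time: the blue carrier is on the chuck within about 1 mm of centre, the valve lever and then the focus knob are each within about 0.3° of their marks by the camera, and nothing else appears to have moved.

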